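Rock the angle gauge onto its red mark

ROBOT

A 6-joint arm with a two-finger parallel gripper is mounted at the origin on the work surface. World frame = base frame: x ahead of the robot, y to its left, z up, the work surface at z = 0. Lengths are in mm, angles in rad, forces in N, time in s.
With the tool pointing down it reaches from about 275 to 1000 mm from the base axis. Payload 8.4 kg.
Tool frame: the origin (TCP) lies on the centre line of the jaws, within the pads' length; the fingertips stand 22 mm ahead of it and the grasp point (between the pads) lies 3 mm ahead of it; z points along the fingers, y is the direction in which the jaws open and shut (so a half turn about z gives the same grasp; the last joint's range is limited). The gripper opens to 85 mm and grips with 20 to 120 N. Pads are 22 mm wide; open, the fingers measure 114 mm over their backs; the gripper's body (76 mm by 85 mm) begins 54 mm behind the grasp point. The pads swing forward as they close: fully open they stand 13 mm farther back than shut.
Start: joints at [-1.349, 0.353, 1.633, -0, 1.155, -0.002], TCP at [138.709, -609.416, 253.281] pointing down, gripper open.
Joint ranges: [-2.63, 2.63], [-0.92, 2.1], [0.06, 2.66], [-1.3, 4.44], [0, 2.69], [-3.02, 3.02]. Speed limits (rad/s): [2.22, 2.22, 2.79, 3.14, 3.14, 3.14].

INTERFACE

Orientations are given as [roll, pitch, yaw] about the fixed x, y, z axes, in that order (R = Rz(yaw) Ry(pitch) Rx(roll)).
In Python, from rig import r gives the robot as it stands.
- The arm moves only by the tool carry_out, never from a script. Its argument "rows" is text: rows parted by semicolons, each of 5 numbers parted by spaces: the opening, from 0 (shut) to 1 (fully open), then the shift along the tool's x, y, z in units of 30 mm (1.0 is 30 mm), then the turn about the tool's z in units of 8 degrees (1.0 is 8 degrees). A call has 1 to 12 rows; each row shifts and turns the commanded pose from where the row before left it, along the tool's axes as they then stand; what a row does not reach is not made up. A row lasts 1/8 s, in which the tool goes at most 62.5 mm and 10.7 degrees, less where a joint would pass 70% of its speed; a pose out of reach is approached as far as the arm can. A call is refused whole if a number of a shift passes 1 or a number of a turn 1, either way. A call with a gripper value outside its range is refused whole. The fingers move at their own pace and stop on an object; "newtons" is the grip in N (left out, the last holds). Time passes only in rows, so rows that do not move let the fingers close. It gives the time, the measured TCP pose, the force and the opening at its end, in the units of the state.
- r.sense(): the state, without advancing time (a new reading comes with each control period).
- r.grab_frame(name): name is "scene" or "top" or "wrist"; returns the picture (384x512x3 uint8, blue, green, red); there is no depth.
- r.get_calibration(name): a dict with "intrinsics" (3x3 intrinsics, pixels), "position" and "rotation" of the camera in the world. Camera axes: x right, y up, looking along -z (the intrinsics and any distortion apply to the point x, -y, -z); pixel columns grow to the right and rows downward; lengths in mm; the calibration is good to about 2 mm. The wrist camera is an equidistant fisheye: a pixel r from the principal point sees the ray r / f radians off the axis. A picture is of the moment at which its call begins: read the wrist's pose just before it. get_calibration takes no time and is no camera call; for the wrist camera it gives the pose at the moment of the call.
- r.sign_off(): hands the job in, once; it reports no verdict.
The state is a dict: "clock": time; "qpos": joint angles; "qvel": joint speeds; "joint_efforts": joint torques, N m; "eef_pos": TCP position; "tcp_rot": TCP orientation; "contact_force": force on the tool from outside, world axes, zero at the start; "wrist_torque": the same for the moment, N m; "opening": opening from 0.0 (shut) to 1.0 (fully open).
Only numpy, scipy, OpenCV 4.12 (cv2) and the standard library are available. Lean on these libraries where they do the work, as an engineer would, in place of code of your own. Each camera call takes 0.05 s, during which the arm holds its last target.

TASK

Check the bench angle gauge: pick it up by its grip and set it upright on the black rubber stud of the wooden offcut, square across it with the middle of its foot on the stud. Then, still gripping it and keeping it resting lightly on the stud, rock it sideways until its swinging black pointer settles within the red mark on the dial, and finish holding it steady like that, not letting go. Leave the bottles and the tube rack where they stand.

Things in the scene. Friction and masses are not known exactly. Their poses are not given: they have to be found in the camera images.
- gauge: Loose angle gauge, 0.42 kg +-25%. Steel foot 44 (x) x 100 (y) x 12 mm thick, flat underneath; above it a round blue dial (radius 75, 10 thick, centre 92 above the underside) with a white face towards the gauge's +x; on top a black rubber grip block 26 (x) x 30 (y) x 44 mm high, from 176 to 220 mm above the underside. Origin: centre of the foot's underside; z up through the grip, y along the foot. Starts standing on the bench, dial facing roughly away from the robot.
- gauge_foot (a point): Centre of the underside of the gauge's foot (same axes as the gauge).
- gauge_grip (a point): Centre of the gauge's grip block, 198 mm above the underside (same axes as the gauge). Grip across y (30 mm wide) to rock it firmly.
- pointer (a joint): Swing of the black weighted pointer about the dial's centre, on an axis along the gauge's x; rad. It hangs freely, cannot be touched (it counts as under glass) and swings a second or two before it settles straight down. 0: along the gauge's -z; positive: towards the gauge's +y. So lowering the gauge's +y end by an angle makes it read that angle.
- pointer_tip (a point): Tip of the black pointer, 60 mm from the dial's centre; its z axis runs from the tip towards the dial's centre.
- marker (a joint): Place of the red mark on the dial's rim, same axis, zero and sign as the pointer, rad; differs each time (0.20 to 0.34), a stiff hand that stays where it is on the dial. The mark is a red patch about 10 mm wide, 51 to 69 mm from the dial's centre, reaching about 0.08 rad to each side of this value.
- marker_tip (a point): Middle of the red mark, 60 mm from the dial's centre; its z axis points towards the dial's centre.
- offcut: Wooden joist offcut fixed to the bench, 90 (x) x 150 (y) x 30 mm high, with an uneven top: its +y end (outer 45 mm) is a step 35 mm high. Origin: centre of its underside. White tiled bench top around it at height 0. The stud rail stands across its middle, along its x.
- mount: Fixed aluminium bed of the stud, 64 (x) x 26 (y) x 8 mm, centred on the offcut's top, axes as the offcut; carries the stud. Origin: centre of its underside, 30 mm above the bench.
- stud (a joint): How far the sprung stud is pressed down, m: 0 to 0.008, about 1.2 N per mm.
- stud_top (a point): Middle of the crest of the stud: a black rubber round bar, radius 10 mm, 60 mm long along the offcut's x, its crest 62 mm above the bench when free; the bar's centre line lies 10 mm below this point. It sinks with the stud but does not turn; axes as the offcut. The gauge tips over if let go on it.
- dropper: Bystander: amber bottle with black cap, radius 19, 75 mm high; origin at the centre of its underside.
- reagent: Bystander: clear bottle with blue cap, radius 30, 115 mm high; origin at the centre of its underside.
- rack: Bystander: steel test-tube rack 60 (x) x 170 (y) mm with five capped tubes, 131 mm high; origin at the centre of its underside.
Things that resemble listed ones, but are neither listed nor needed, are in the scene too. Leave any grey or orange look-alike of the offcut alone. What is shaped like the gauge but orange is not meant.

How it is judged:
By the outcome, as a careful person would: the job done as asked, in the order asked, and still so for the second after the job is handed in, while the arm keeps its last pose, push and grip.
It also fails if it takes over 42 s, if anything falls off the work surface, if the arm or the gripper's body presses on something with over 40 N, if the wrist force passes 120 N, or if a joint passes its speed limit or range.

## Working session

There is one attempt and no reset: what is moved stays moved. The work goes in short steps, Python scripts to look and compute and a tool call to move; the robot and the scene stay as the last step left them, time stands still between calls to the robot, and variables do not carry over. Pictures are saved under pics/ and viewed, and the job is handed in when it is done.

Besides the shell and the picture viewer there is one more tool, called as name(argument=value, ...) on one line, values as JSON. carry_out: Moves the arm, as the interface text tells. Its arguments: {"type":"object","properties":{"rows":{"type":"string"},"newtons":{"type":"number"}},"required":["rows"]}

```bash
mkdir -p pics; ls; python3 - <<'E'
from rig import r
import cv2,json
print(r.sense())
for n in("scene","top","wrist"):
    c=r.get_calibration(n);print(n,c)
    cv2.imwrite(f"pics/{n}0.png",r.grab_frame(n))
E
```

```text
pics
{'clock': 0.0, 'qpos': array([-1.34942299e+00,  3.53635911e-01,  1.63416341e+00,  1.12552833e-05,
        1.15517143e+00, -2.36513593e-03]), 'qvel': array([-0.00097651, -0.00187782, -0.00092939,  0.00087486, -0.00141436,
       -0.00110221]), 'joint_efforts': array([ 9.15621313e-04, -6.05253267e+01, -3.42065871e+01,  1.96449873e-04,
        9.25532455e-03,  5.70253732e-06]), 'eef_pos': array([ 138.5978394 , -608.97446529,  252.55676602]), 'tcp_rot': array([-3.14021458e+00, -1.35501409e-05,  2.23733909e-01]), 'contact_force': array([0.31431485, 0.47398073, 0.15560722]), 'wrist_torque': array([ 0.01272319, -0.06826467, -0.00877186]), 'opening': 1.0002069422758801}
scene {'intrinsics': array([[446.95883721,   0.        , 254.08366307],
       [  0.        , 446.95883721, 196.38131815],
       [  0.        ,   0.        ,   1.        ]]), 'position': array([1439.53002803,  746.24348861,  913.07773437]), 'rotation': array([ 1.00020653, -0.01186014,  2.20977102])}
top {'intrinsics': array([[415.17589903,   0.        , 249.33254653],
       [  0.        , 415.17589903, 194.36456528],
       [  0.        ,   0.        ,   1.        ]]), 'position': array([ 309.17710359,   26.79670463, 1497.88147277]), 'rotation': array([ 0.11854731, -0.00855436, -1.59089194])}
wrist {'intrinsics': array([[297.31863964,   0.        , 253.1287834 ],
       [  0.        , 297.31863964, 195.04418717],
       [  0.        ,   0.        ,   1.        ]]), 'position': array([ 203.71603267, -593.94835908,  372.50134542]), 'rotation': array([-0.26507055,  0.0018763 , -1.34778791])}
```

View pics/scene0.png

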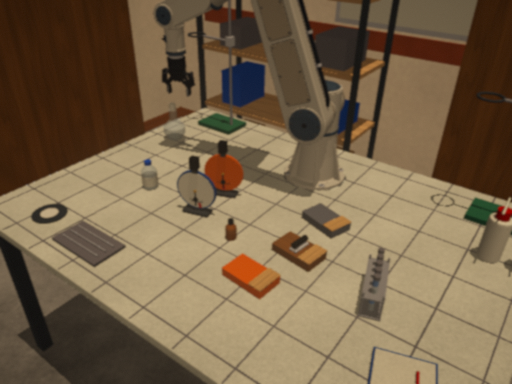

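View pics/top0.png

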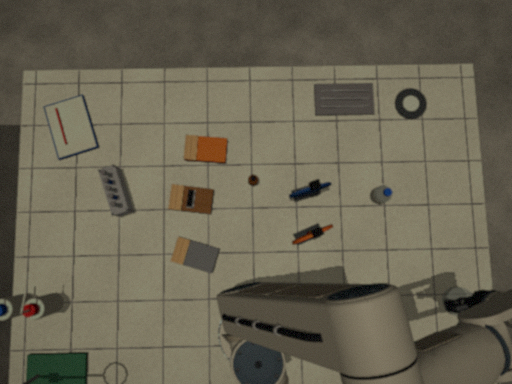

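View pics/wrist0.png

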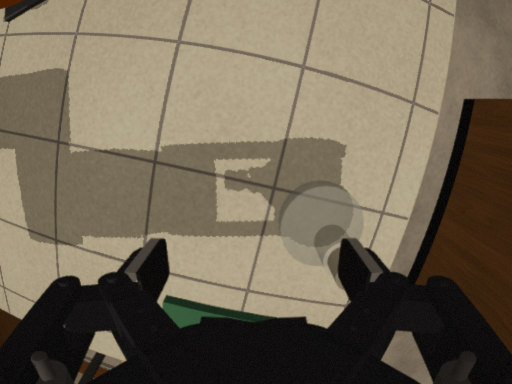

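The scene shows the blue/white gauge at (197,190), the orange decoy at (223,170), the wooden offcut with black stud at (299,248), grey and orange look-alikes on each side, the dropper at (231,230), the reagent bottle at (150,175) and the rack at (373,285). In the top view the gauge is at (311,190) and the offcut at (191,198). I'll enlarge these.

```bash
cat > h.py <<'E'
import numpy as np,cv2
from rig import r
from scipy.spatial.transform import Rotation as Ro
def ray(n,u,v,c=None):
    c=c or r.get_calibration(n);K=c["intrinsics"];R=Ro.from_euler('xyz',c["rotation"]).as_matrix()
    x=(u-K[0,2])/K[0,0];y=(v-K[1,2])/K[1,1]
    if n=="wrist":
        t=np.hypot(x,y);s=np.sin(t)/t if t>1e-9 else 1;d=np.array([x*s,-y*s,-np.cos(t)])
    else: d=np.array([x,-y,-1])
    return c["position"],R@d
def onz(n,u,v,z,c=None):
    p,d=ray(n,u,v,c);return p+d*(z-p[2])/d[2]
def proj(n,P,c=None):
    c=c or r.get_calibration(n);K=c["intrinsics"];R=Ro.from_euler('xyz',c["rotation"]).as_matrix()
    q=R.T@(np.array(P,float)-c["position"]);q=np.array([q[0],-q[1],-q[2]])
    if n=="wrist":
        h=np.hypot(q[0],q[1]);t=np.arctan2(h,q[2]);f=t/h if h>1e-9 else 1/q[2]
        return np.array([K[0,2]+K[0,0]*q[0]*f,K[1,2]+K[1,1]*q[1]*f])
    return np.array([K[0,2]+K[0,0]*q[0]/q[2],K[1,2]+K[1,1]*q[1]/q[2]])
def crop(img,name,u0,v0,u1,v1,k):
    cv2.imwrite("pics/"+name,cv2.resize(img[v0:v1,u0:u1],None,fx=k,fy=k,interpolation=cv2.INTER_CUBIC))
E
python3 - <<'E'
from h import *
t=cv2.imread("pics/top0.png");s=cv2.imread("pics/scene0.png")
crop(t,"t1.png",280,160,400,250,6);crop(t,"t2.png",160,170,230,222,10)
crop(s,"s1.png",140,130,260,220,6);crop(s,"s2.png",220,200,340,290,6)
E
```

```text
(no output)
```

View pics/t1.png

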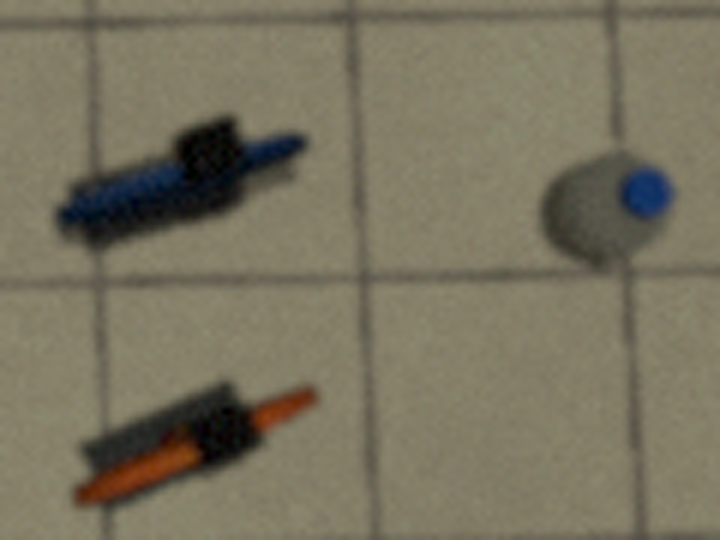

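View pics/t2.png

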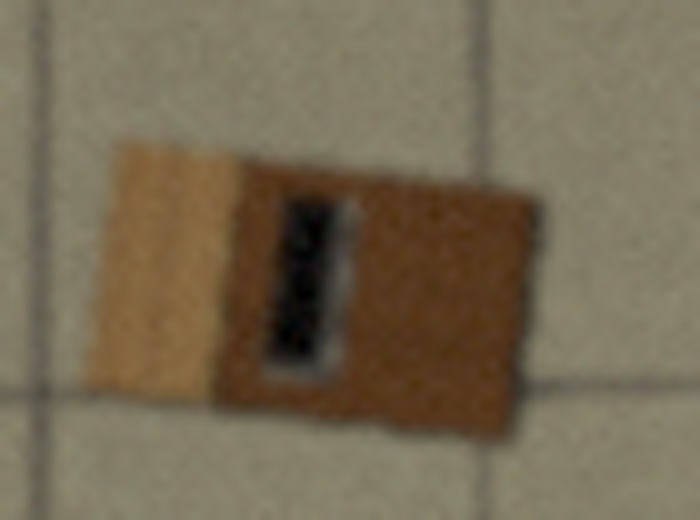

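View pics/s1.png

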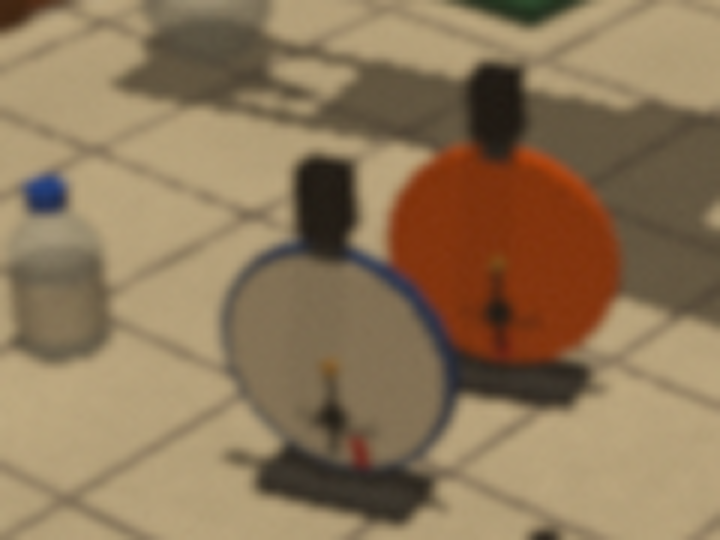

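View pics/s2.png

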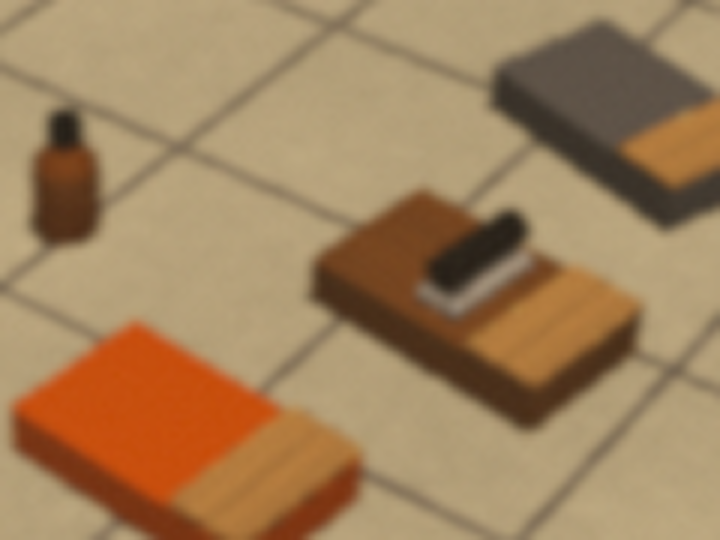

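```bash
cat >> h.py <<'E'
def T(x,y,yaw): 
    return lambda p: Ro.from_euler('z',yaw).apply(np.atleast_2d(p))+[x,y,0]
def box(cx,cy,z0,sx,sy,sz):
    c=np.array([[i,j,k] for i in(-1,1) for j in(-1,1) for k in(0,1)],float)
    P=c*[sx/2,sy/2,sz]+[cx,cy,z0]
    E=[(a,b) for a in range(8) for b in range(a) if np.sum(c[a]!=c[b])==1]
    return P,E
def circ(x,r_=75,z=92):
    a=np.linspace(0,2*np.pi,41);P=np.c_[0*a+x,r_*np.sin(a),z+r_*np.cos(a)];return P,[(i,i+1) for i in range(40)]
GA=[box(0,0,0,44,100,12),circ(5),circ(-5),box(0,0,176,26,30,44)]
OF=[box(0,-22.5,0,90,105,30),box(0,52.5,0,90,45,35),box(0,0,30,64,26,8),box(0,0,62,60,1,.1)]
def overlay(img,n,model,f,name,win,k,c=None):
    u0,v0,u1,v1=win;o=cv2.resize(img[v0:v1,u0:u1],None,fx=k,fy=k,interpolation=cv2.INTER_CUBIC)
    for P,E in model:
        q=[(proj(n,p,c)-[u0,v0]+.5)*k-.5 for p in f(P)]
        for a,b in E: cv2.line(o,tuple(map(int,np.round(q[a]))),tuple(map(int,np.round(q[b]))),(0,255,0),1)
    cv2.imwrite("pics/"+name,o)
E
python3 - <<'E'
from h import *
from scipy.optimize import least_squares
c={n:r.get_calibration(n) for n in("top","scene")}
def fit(obs,x0):
    f=lambda q:np.concatenate([proj(n,T(*q)(p)[0],c[n])-uv for n,p,uv in obs])
    s=least_squares(f,x0,x_scale=[10,10,.1]);print(s.x,np.round(s.fun,1));return s.x
t=lambda u,v:np.array([160+u/10,170+v/10])
s2=lambda u,v:np.array([220+u/6,200+v/6]);s1=lambda u,v:np.array([140+u/6,130+v/6])
t1=lambda u,v:np.array([280+u/6,160+v/6])
o=fit([("top",(45,75,35),t(120,143)),("top",(-45,75,35),t(90,388)),("top",(45,-75,30),t(540,190)),("top",(-45,-75,30),t(510,438)),
 ("scene",(-45,-75,30),s2(425,190)),("scene",(45,-75,30),s2(318,265)),("scene",(45,75,35),s2(530,388)),("scene",(-45,75,35),s2(640,305))],[540,150,-.1])
g=fit([("top",(0,75,92),t1(60,215)),("top",(0,-75,92),t1(305,143)),("scene",(13,-15,220),s1(300,170)),("scene",(13,15,220),s1(352,172)),
 ("scene",(22,-50,0),s1(258,488)),("scene",(22,50,0),s1(405,520)),("scene",(22,50,12),s1(405,505))],[560,-110,.29])
np.save("fit.npy",[o,g])
t=cv2.imread("pics/top0.png");s=cv2.imread("pics/scene0.png")
overlay(t,"top",OF,T(*o),"o1.png",(160,170,230,222),8);overlay(s,"scene",OF,T(*o),"o2.png",(260,220,340,280),8)
overlay(t,"top",GA,T(*g),"o3.png",(280,170,345,220),8);overlay(s,"scene",GA,T(*g),"o4.png",(170,145,230,220),8)
E
python3 -c "
import cv2,numpy as np
a=[cv2.resize(cv2.imread(f'pics/o{i}.png'),(400,300)) if i<4 else cv2.resize(cv2.imread('pics/o4.png'),(400,300)) for i in (1,2,3,4)]
cv2.imwrite('pics/o.png',np.vstack([np.hstack(a[:2]),np.hstack(a[2:])]))"
```

```text
[ 4.74443719e+02  2.18102249e+02 -1.40471577e-01] [-0.4 -1.4 -1.  -0.9 -0.4 -0.9 -0.7 -0.6 -0.3 -1.7 -1.1 -2.2  0.9 -1.3
  0.9 -1.2]
[ 4.88453033e+02 -1.95706758e+02  2.68125310e-01] [-1.1  0.  -0.2 -0.3 -1.  -1.4 -1.6 -0.2  0.3 -0.6  0.9  0.1  0.7 -0.2]
```

View pics/o.png

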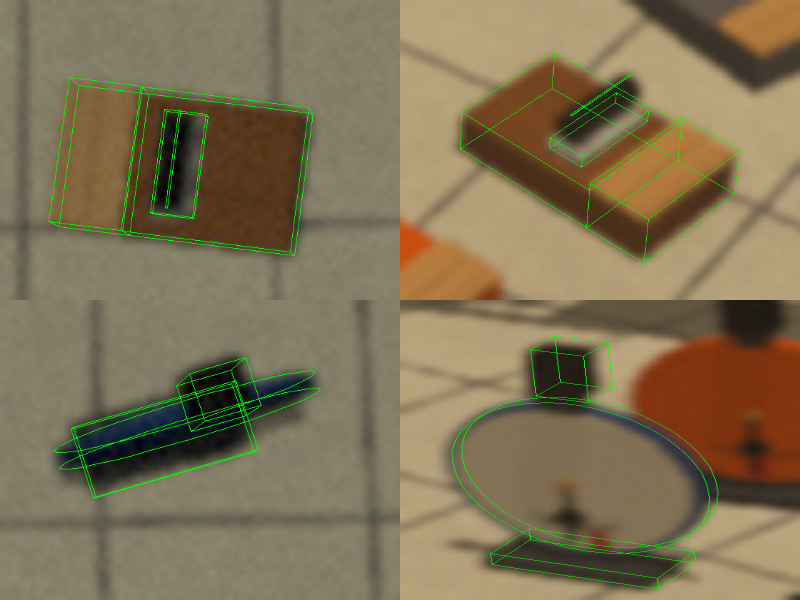

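Overlays agree to about 1 px (~3 mm). The gauge is near (488,-196) with yaw 0.27, and the offcut near (474,218) with yaw -0.14. The tool can only turn about its own vertical axis, so I plan to grip across the gauge's x and let it pivot in the pads to rock it. First I'll move above the gauge for a closer wrist view.

```bash
cat >> h.py <<'E'
def plan(tx,ty,tz,yaw=None,n=None,op=1,slow=1.0,start=None):
    s=r.sense();p=np.array(s["eef_pos"] if start is None else start[:3],float);y0=s["tcp_rot"][2] if start is None else start[3]
    dy=0 if yaw is None else (yaw-y0+np.pi)%(2*np.pi)-np.pi
    d=np.array([tx,ty,tz])-p
    n=n or int(max(np.ceil(np.abs(d).sum()/28/slow) if 0 else np.ceil(np.linalg.norm(d)/29/slow),np.ceil(abs(np.degrees(dy))/7.8/slow),1))
    rows=[];y=y0;acc=np.zeros(4)
    for i in range(n):
        R=np.array([[np.cos(y),np.sin(y),0],[np.sin(y),-np.cos(y),0],[0,0,-1]])
        v=R.T@(d/n)/30;rows.append("%g %.2f %.2f %.2f %.2f"%(op,*v,-np.degrees(dy)/n/8));y+=dy/n
    print(n,"rows:","; ".join(rows))
E
python3 -c "
from h import *
plan(488,-196,335,1.839,20)"
```

```text
20 rows: 1 0.72 -0.54 -0.14 -0.58; 1 0.76 -0.48 -0.14 -0.58; 1 0.80 -0.42 -0.14 -0.58; 1 0.83 -0.35 -0.14 -0.58; 1 0.86 -0.29 -0.14 -0.58; 1 0.88 -0.22 -0.14 -0.58; 1 0.89 -0.14 -0.14 -0.58; 1 0.90 -0.07 -0.14 -0.58; 1 0.90 0.00 -0.14 -0.58; 1 0.90 0.07 -0.14 -0.58; 1 0.89 0.15 -0.14 -0.58; 1 0.88 0.22 -0.14 -0.58; 1 0.85 0.29 -0.14 -0.58; 1 0.83 0.36 -0.14 -0.58; 1 0.80 0.42 -0.14 -0.58; 1 0.76 0.48 -0.14 -0.58; 1 0.72 0.54 -0.14 -0.58; 1 0.67 0.60 -0.14 -0.58; 1 0.62 0.65 -0.14 -0.58; 1 0.57 0.70 -0.14 -0.58
```

carry_out(rows="1 0.7 -0.55 -0.3 -0.6; 1 0.75 -0.5 -0.3 -0.6; 1 0.8 -0.4 -0.3 -0.6; 1 0.83 -0.35 -0.3 -0.6; 1 0.86 -0.3 -0.3 -0.6; 1 0.88 -0.2 -0.3 -0.6; 1 0.9 -0.15 -0.2 -0.6; 1 0.9 -0.05 -0.2 -0.6; 1 0.9 0 -0.2 -0.6; 1 0.9 0.05 -0.2 -0.6; 1 0.9 0.15 -0.2 -0.6; 1 0.88 0.2 0 -0.6")

```text
clock: 1.65
eef_pos: [344.0, -356.5, 337.6]
tcp_rot: [3.141, 0.0, 1.232]
contact_force: [0.6, -0.2, 0.2]
opening: 1.002
```

```bash
python3 -c "
from h import *
plan(488,-196,335,1.839,8)"
```

```text
8 rows: 1 0.83 0.34 0.01 -0.54; 1 0.80 0.41 0.01 -0.54; 1 0.77 0.47 0.01 -0.54; 1 0.73 0.52 0.01 -0.54; 1 0.69 0.58 0.01 -0.54; 1 0.64 0.63 0.01 -0.54; 1 0.59 0.67 0.01 -0.54; 1 0.54 0.72 0.01 -0.54
```

carry_out(rows="1 0.8 0.35 0 -0.55; 1 0.8 0.4 0 -0.55; 1 0.77 0.47 0 -0.55; 1 0.73 0.5 0 -0.55; 1 0.65 0.6 0 -0.55; 1 0.6 0.6 0 -0.5; 1 0.4 0.5 0 -0.2; 1 0 0 0 0; 1 0 0 0 0")

```text
clock: 2.78
eef_pos: [463.8, -227.0, 337.1]
tcp_rot: [-3.141, 0.0, 1.71]
contact_force: [0.5, 0.0, -0.4]
opening: 1.005
```

```bash
python3 -c "
from h import *
s=r.sense();print(s['eef_pos'],s['tcp_rot'],s['clock']);c=r.get_calibration('wrist');im=r.grab_frame('wrist');cv2.imwrite('pics/w1.png',im)
g=np.load('fit.npy')[1]
overlay(im,'wrist',GA,T(*g),'w1o.png',(0,0,512,384),1.5,c)"
```

```text
[ 463.82388687 -227.01572381  337.13945139] [-3.14098420e+00  8.05616715e-05  1.71007683e+00] 2.775
```

View pics/w1o.png

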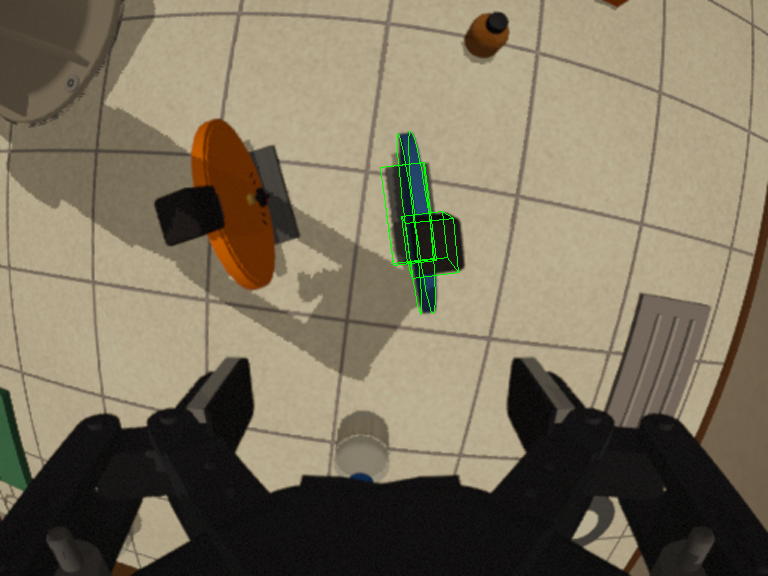

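Wrist view shows the gauge grip at about (435,243)/1.5, with the overlay a few px to the left. I'll refine it from an enlarged crop.

```bash
python3 -c "
from h import *
im=cv2.imread('pics/w1.png');im=cv2.convertScaleAbs(im,alpha=2.2,beta=20)
crop(im,'w1c.png',245,80,325,215,4)"
```

```text
(no output)
```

View pics/w1c.png

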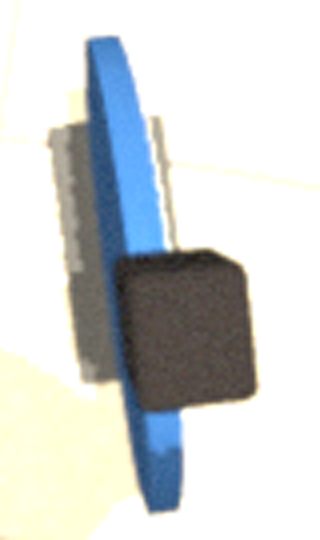

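```bash
python3 - <<'E'
from h import *
from scipy.optimize import least_squares
c=r.get_calibration("wrist")
w=lambda u,v:np.array([245+u/4,80+v/4])
obs=[((-13,15,220),w(128,283)),((13,15,220),w(247,266)),((13,-15,220),w(258,396)),((-13,-15,220),w(143,410)),((-22,50,12),w(50,131)),((-22,-50,12),w(84,381))]
f=lambda q:np.concatenate([proj("wrist",T(*q)(p)[0],c)-uv for p,uv in obs])
s=least_squares(f,[488,-196,.27],x_scale=[10,10,.1]);print(s.x,np.round(s.fun,1))
F=np.load("fit.npy");F[1]=s.x;np.save("fit.npy",F)
overlay(cv2.imread("pics/w1.png"),'wrist',GA,T(*s.x),'w1o2.png',(230,70,340,220),4,c)
plan(*s.x[:2],300,s.x[2]+np.pi/2,4)
E
```

```text
[ 4.93193181e+02 -1.95005033e+02  2.74826547e-01] [-1.1 -2.1  1.  -1.7  1.8  1.7 -0.5  2.3 -1.1 -1.4 -0.8  1.5]
4 rows: 1 0.23 0.28 0.31 -0.24; 1 0.22 0.29 0.31 -0.24; 1 0.21 0.30 0.31 -0.24; 1 0.20 0.30 0.31 -0.24
```

View pics/w1o2.png

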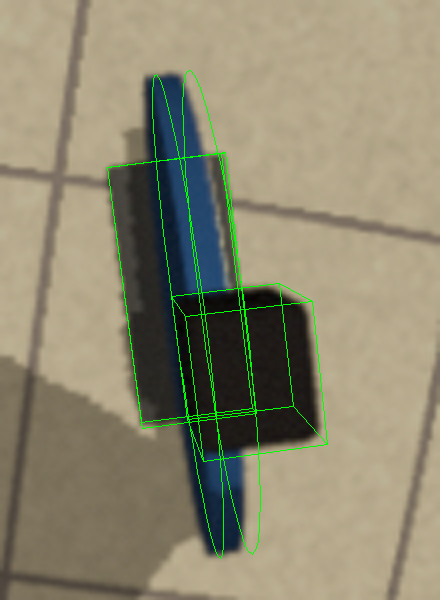

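```bash
python3 - <<'E'
from h import *
g=np.load("fit.npy")[1]
Ri=Ro.from_euler('z',-g[2])
for n,uv,z in(("decoy grip top",(195/1.5,212/1.5),220),("decoy foot r",(298/1.5,237/1.5),12),("dropper",(497/1.5,22/1.5),75)):
    P=onz("wrist",*uv,z);print(n,P,Ri.apply(P-[g[0],g[1],0]))
E
```

```text
decoy grip top [ 354.54645063 -192.53837084  220.        ] [-132.77423259   40.00004373  220.        ]
decoy foot r [ 381.04805708 -233.88621783   12.        ] [-118.48814951   -6.98811887   12.        ]
dropper [536.97270405  -6.39942691  75.        ] [ 93.32036627 169.64678203  75.        ]
```

carry_out(rows="0.65 0.23 0.28 0.3 -0.25; 0.65 0.22 0.29 0.3 -0.25; 0.65 0.21 0.3 0.3 -0.25; 0.65 0.2 0.3 0.3 -0.2; 0.65 0 0 0 0")

```text
clock: 3.45
eef_pos: [493.9, -193.8, 300.2]
tcp_rot: [-3.14, -0.001, 1.845]
contact_force: [-0.1, -0.3, -0.4]
opening: 0.649
```

```bash
python3 -c "
from h import *
s=r.sense();print(s['eef_pos'],s['tcp_rot'],s['clock']);c=r.get_calibration('wrist');im=r.grab_frame('wrist');cv2.imwrite('pics/w2.png',im)
g=np.load('fit.npy')[1]
overlay(cv2.convertScaleAbs(im,alpha=2.,beta=20),'wrist',GA,T(*g),'w2o.png',(130,100,380,290),3,c)"
```

```text
[ 493.88046037 -193.77667022  300.23141318] [-3.14027970e+00 -1.08088341e-03  1.84517622e+00] 3.45
```

View pics/w2o.png

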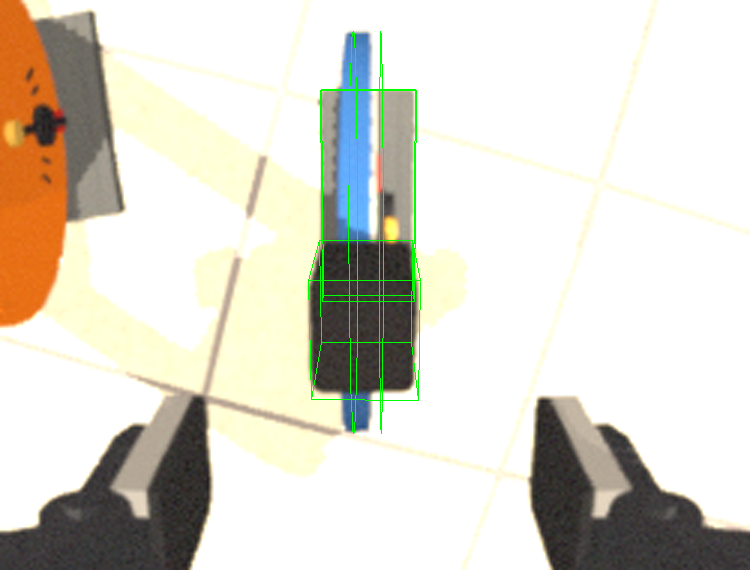

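Alignment is good: the foot overlay matches and the grip is centred between the jaws. Descending and closing.

carry_out(rows="0.65 -0.02 0 0.8 0; 0.65 -0.02 0 0.8 0; 0.65 0 0 0.8 0; 0.65 0 0 0.57 0; 0.65 0 0 0.3 0; 0.3 0 0 0 0; 0.2 0 0 0 0; 0.1 0 0 0 0; 0 0 0 0 0; 0 0 0 0 0; 0 0 0 0 0", newtons=20)

```text
clock: 4.88
eef_pos: [494.3, -196.0, 203.7]
tcp_rot: [3.141, 0.001, 1.844]
contact_force: [-1.7, -0.6, 5.4]
opening: 0.307
```

```bash
python3 -c "
from h import *
s=r.sense();print(s);"
```

```text
{'clock': 4.875, 'qpos': array([-3.80258784e-01,  2.64446484e-01,  1.88133387e+00, -2.17042096e-04,
        9.94992366e-01, -6.52863216e-01]), 'qvel': array([ 2.71324727e-04,  6.24003505e-04,  1.20672009e-03,  2.69774880e-05,
        7.89789136e-05, -6.53209924e-04]), 'joint_efforts': array([ 7.63569307e-01, -4.76918972e+01, -2.94223201e+01,  4.68620639e-01,
       -6.10407516e-01, -7.08417894e-03]), 'eef_pos': array([ 494.3047878 , -196.02744428,  203.74726864]), 'tcp_rot': array([3.14105199e+00, 6.42758604e-04, 1.84351869e+00]), 'contact_force': array([-1.71138135, -0.63631266,  5.43586888]), 'wrist_torque': array([-0.19108914,  0.48062838,  0.01953143]), 'opening': 0.3066667638144224}
```

carry_out(rows="0 0 0 -0.3 0; 0 0 0 -0.6 0; 0 0 0 -0.9 0; 0 0 0 -0.9 0; 0 0 0 -0.9 0; 0 0 0 -0.6 0; 0 0 0 0 0")

```text
clock: 5.75
eef_pos: [494.6, -195.9, 330.2]
tcp_rot: [3.14, 0.001, 1.844]
contact_force: [0.6, -0.0, -3.6]
opening: 0.303
```

```bash
python3 -c "
from h import *
s=r.sense();print(s['opening'],s['contact_force'],s['wrist_torque']);
plan(720,290,440,2.1,22,0)
im=r.grab_frame('scene');crop(im,'s3.png',150,80,260,200,5)"
```

```text
0.30289082565808306 [ 0.55921169 -0.00755852 -3.61089426] [-0.11985915 -0.0610308  -0.00795877]
22 rows: 0 0.62 0.53 -0.17 -0.08; 0 0.61 0.53 -0.17 -0.08; 0 0.60 0.54 -0.17 -0.08; 0 0.60 0.55 -0.17 -0.08; 0 0.59 0.56 -0.17 -0.08; 0 0.59 0.56 -0.17 -0.08; 0 0.58 0.57 -0.17 -0.08; 0 0.57 0.58 -0.17 -0.08; 0 0.57 0.58 -0.17 -0.08; 0 0.56 0.59 -0.17 -0.08; 0 0.55 0.60 -0.17 -0.08; 0 0.54 0.60 -0.17 -0.08; 0 0.54 0.61 -0.17 -0.08; 0 0.53 0.61 -0.17 -0.08; 0 0.52 0.62 -0.17 -0.08; 0 0.52 0.63 -0.17 -0.08; 0 0.51 0.63 -0.17 -0.08; 0 0.50 0.64 -0.17 -0.08; 0 0.49 0.64 -0.17 -0.08; 0 0.49 0.65 -0.17 -0.08; 0 0.48 0.66 -0.17 -0.08; 0 0.47 0.66 -0.17 -0.08
```

View pics/s3.png

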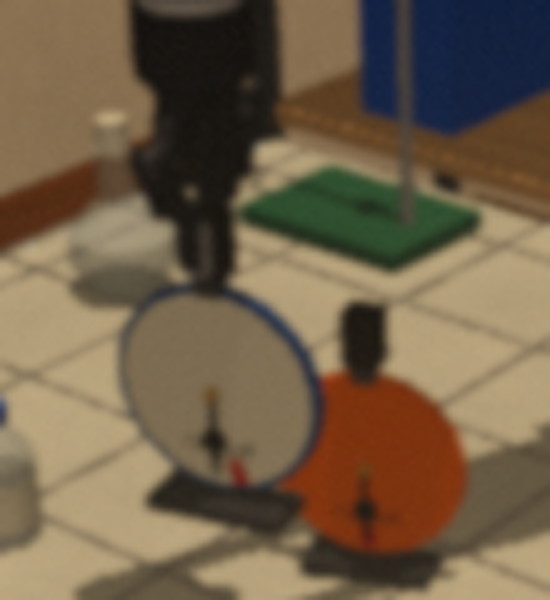

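The gauge is lifted and hanging upright: hub at (210,395), weight at (212,438), red mark at (240,470) in the crop. Now I'll move it nearer the scene camera to measure the red mark.

carry_out(rows="0 0.25 0.25 -0.2 0; 0 0.45 0.4 -0.2 -0.1; 0 0.6 0.55 -0.2 -0.1; 0 0.6 0.55 -0.2 -0.1; 0 0.6 0.55 -0.2 -0.1; 0 0.6 0.55 -0.2 -0.1; 0 0.6 0.55 -0.2 -0.1; 0 0.6 0.55 -0.2 -0.1; 0 0.57 0.58 -0.2 -0.1; 0 0.57 0.58 -0.2 -0.1; 0 0.57 0.58 -0.2 -0.1; 0 0.57 0.58 -0.2 -0.1")

```text
clock: 7.3
eef_pos: [605.5, 55.3, 401.2]
tcp_rot: [-3.141, -0.0, 1.999]
contact_force: [0.5, 0.3, -4.3]
opening: 0.298
```

carry_out(rows="0 0.57 0.58 -0.2 -0.1; 0 0.57 0.58 -0.2 -0.1; 0 0.55 0.6 -0.2 -0.1; 0 0.55 0.6 -0.2 -0.1; 0 0.53 0.6 -0.2 -0.1; 0 0.5 0.6 -0.1 -0.1; 0 0.5 0.6 0 -0.1; 0 0.4 0.45 0 0; 0 0.2 0.25 0 0; 0 0 0 0 0; 0 0 0 0 0; 0 0 0 0 0")

```text
clock: 8.8
eef_pos: [674.7, 235.8, 434.4]
tcp_rot: [3.142, 0.0, 2.094]
contact_force: [-0.0, -0.1, -4.3]
opening: 0.307
```

```bash
python3 -c "
from h import *
s=r.sense();print(s['eef_pos'],s['tcp_rot'],s['opening'],s['contact_force'],s['wrist_torque']);
p=s['eef_pos'];u=proj('scene',[p[0],p[1],p[2]-112]);print(u)
im=r.grab_frame('scene');cv2.imwrite('pics/s4f.png',im);a,b=map(int,u);crop(im,'s4.png',a-45,b-60,a+45,b+55,6.5)"
```

```text
[674.71804282 235.84411234 434.416411  ] [3.14152241e+00 1.35140281e-04 2.09407620e+00] 0.3069360396401116 [-0.03410122 -0.06601372 -4.29962971] [-2.19671646e-05 -1.26272597e-02  5.45230129e-02]
[270.20939938 197.00085622]
```

View pics/s4.png

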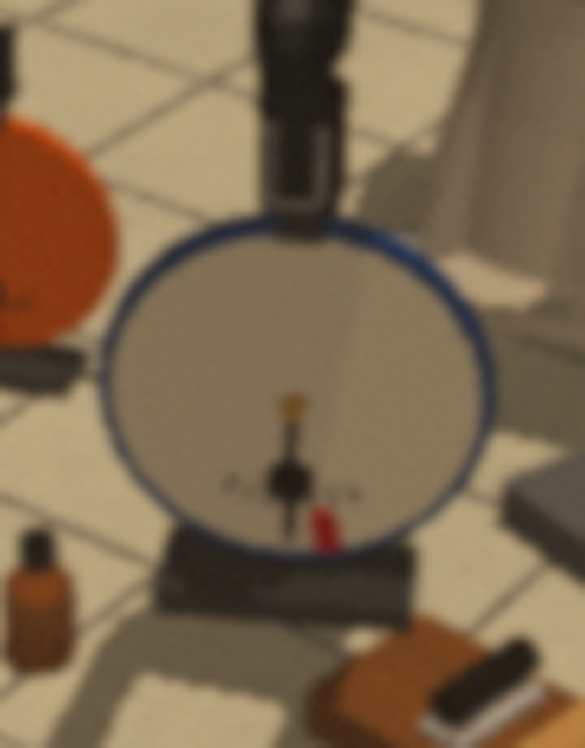

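```bash
python3 -c "
from h import *
u0,v0=270-45,197-60
yaw=2.094-np.pi/2;c=r.get_calibration('scene')
n=np.array([np.cos(yaw),np.sin(yaw),0]);ey=np.array([-np.sin(yaw),np.cos(yaw),0])
def pt(u,v,off):
    p,d=ray('scene',u0+(u+.5)/6.5-.5,v0+(v+.5)/6.5-.5,c)
    O=np.array([674.7,235.8,434.4-112]);t=((O-p)@n+off)/(d@n);q=p+d*t-O;return np.array([q@ey,q[2]])
for off in(0,8):
  print(pt(103,375,off),pt(495,375,off))
  h=pt(292,405,off)
  for nm,uv in(('hub',(292,405)),('w',(290,482)),('tip',(289,538)),('redtop',(317,510)),('red',(325,530)),('redbot',(331,549))):
    q=pt(*uv,off);d=q-h;print(nm,q,np.arctan2(d[0],-d[1]),np.hypot(*d))
"
```

```text
[-73.45226052   1.64315236] [73.4429238  14.15189266]
hub [-1.54091626 -5.63371485] 3.141592653589793 0.0
w [ -1.23384623 -40.83020389] 0.008724229493565577 35.19782852020453
tip [ -0.82702163 -67.18688484] 0.011597495812017125 61.55730973540392
redtop [  9.57869051 -52.93921983] 0.23086831426777477 48.594819232321576
red [ 13.00594344 -62.07325945] 0.25225218269386884 58.284074339314124
redbot [ 15.66712535 -70.87985605] 0.2578683898160983 67.47722310116822
[-72.28868093   6.77881096] [73.32575766 19.17849039]
hub [-1.00431534 -0.4346109 ] 3.141592653589793 0.0
w [ -0.69992258 -35.32422975] 0.008724229493566615 34.890946656066916
tip [ -0.29664499 -61.4511128 ] 0.011597495812016785 61.020605547756176
redtop [ 10.01834211 -47.32766994] 0.23086831426777382 48.1711320521626
red [ 13.4157136  -56.38207194] 0.2522521826938683 57.77590874686799
redbot [ 16.05369327 -65.11188583] 0.25786838981609816 66.8889045348614
```

The mark is at about 0.245 rad relative to the pointer, which reads ~0.01 while hanging, so it is nearly upright. Next I'll check the offcut with the wrist camera.

```bash
python3 -c "
from h import *
c=r.get_calibration('wrist');im=r.grab_frame('wrist');cv2.imwrite('pics/w3.png',im)
o=np.load('fit.npy')[0]
overlay(cv2.convertScaleAbs(im,alpha=1.6,beta=10),'wrist',OF,T(*o),'w3o.png',(0,0,512,384),1.5,c)"
```

```text
(no output)
```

View pics/w3o.png

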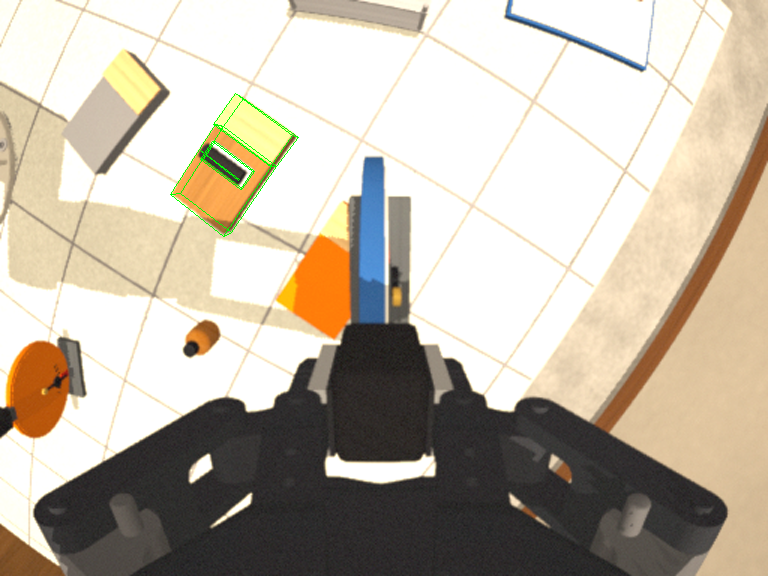

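```bash
python3 -c "
from h import *
plan(560,120,380,1.430,12,0)"
```

```text
12 rows: 0 -0.12 -0.44 0.15 0.40; 0 -0.14 -0.43 0.15 0.40; 0 -0.17 -0.42 0.15 0.40; 0 -0.19 -0.41 0.15 0.40; 0 -0.21 -0.40 0.15 0.40; 0 -0.23 -0.39 0.15 0.40; 0 -0.26 -0.37 0.15 0.40; 0 -0.28 -0.36 0.15 0.40; 0 -0.30 -0.34 0.15 0.40; 0 -0.31 -0.33 0.15 0.40; 0 -0.33 -0.31 0.15 0.40; 0 -0.35 -0.29 0.15 0.40
```

carry_out(rows="0 -0.1 -0.4 0.15 0.4; 0 -0.15 -0.45 0.15 0.4; 0 -0.17 -0.42 0.15 0.4; 0 -0.2 -0.4 0.15 0.4; 0 -0.2 -0.4 0.15 0.4; 0 -0.23 -0.4 0.15 0.4; 0 -0.26 -0.37 0.15 0.4; 0 -0.28 -0.36 0.15 0.4; 0 -0.3 -0.35 0.15 0.4; 0 -0.32 -0.33 0.15 0.4; 0 -0.35 -0.3 0.15 0.4; 0 -0.3 -0.2 0.15 0.4")

```text
clock: 10.4
eef_pos: [562.5, 121.0, 380.4]
tcp_rot: [3.141, -0.0, 1.422]
contact_force: [-0.3, 0.4, -4.0]
opening: 0.298
```

carry_out(rows="0 0 0 0 0; 0 0 0 0 0")

```text
clock: 10.65
eef_pos: [563.3, 121.8, 380.6]
tcp_rot: [3.141, -0.0, 1.426]
contact_force: [-0.2, 0.4, -3.9]
opening: 0.299
```

```bash
python3 -c "
from h import *
s=r.sense();print(s['eef_pos'],s['tcp_rot'],s['opening'],s['contact_force'])
c=r.get_calibration('wrist');im=r.grab_frame('wrist');cv2.imwrite('pics/w4.png',im)
np.save('c4.npy',c,allow_pickle=True)
o=np.load('fit.npy')[0]
im=cv2.convertScaleAbs(im,alpha=1.6,beta=10)
overlay(im,'wrist',[],T(*o),'w4c.png',(110,20,310,170),4,c)
overlay(im,'wrist',OF,T(*o),'w4o.png',(110,20,310,170),4,c)"
```

```text
[563.28530087 121.83522474 380.64372817] [ 3.14079064e+00 -4.95091702e-04  1.42553090e+00] 0.29942521195825234 [-0.16068042  0.42691019 -3.88677024]
```

View pics/w4c.png

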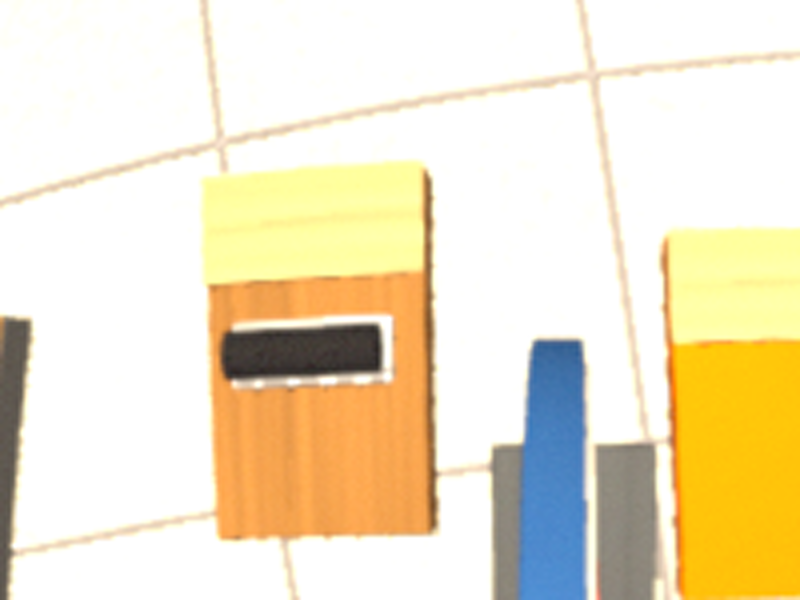

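View pics/w4o.png

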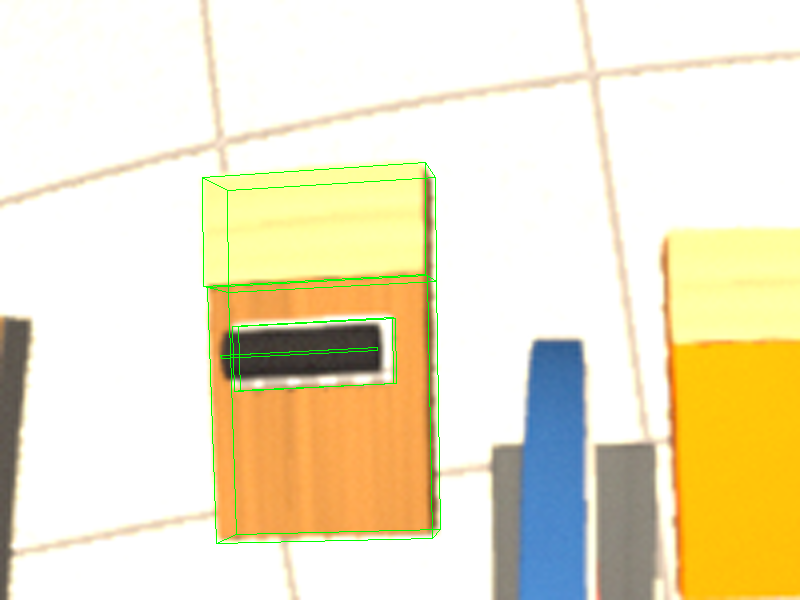

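```bash
python3 - <<'E'
from h import *
from scipy.optimize import least_squares
c=np.load("c4.npy",allow_pickle=True).item()
w=lambda u,v:np.array([110+(u+.5)/4-.5,20+(v+.5)/4-.5])
def fit(obs,x0,z=0):
    f=lambda q:np.concatenate([proj("wrist",T(*q)(p)[0]+[0,0,z],c)-uv for p,uv in obs])
    s=least_squares(f,x0,x_scale=[10,10,.1]);print(s.x,np.round(s.fun,1));return s.x
o=fit([((45,75,35),w(425,163)),((-45,75,35),w(204,178)),((45,-75,30),w(432,533)),((-45,-75,30),w(219,537)),((45,30,35),w(424,271)),((-45,30,35),w(207,285))],[474,218,-.14])
F=np.load("fit.npy");F[0]=o;np.save("fit.npy",F)
s=r.sense();p=s["eef_pos"]
g=fit([((-22,50,12),w(493,446)),((22,50,12),w(655,444))],[p[0],p[1],s["tcp_rot"][2]-np.pi/2],p[2]-203.7)
print("TCP minus gauge foot in gauge frame",Ro.from_euler('z',-g[2]).apply([p[0]-g[0],p[1]-g[1],0]))
E
```

```text
[ 4.75104674e+02  2.18821532e+02 -1.38219344e-01] [ 0.2 -0.9 -0.2 -0.6  0.3  0.6 -0.4  1.1  0.6  0.1 -0.7 -0.1]
[ 5.64608063e+02  1.23528368e+02 -1.33578159e-01] [-0.8  0.   0.8 -0. ]
TCP minus gauge foot in gauge frame [-1.03326109 -1.73837294  0.        ]
```

```bash
python3 -c "
from h import *
plan(473.9,217.5,290,1.4275,9,0)"
```

```text
9 rows: 0 0.30 -0.38 0.34 -0.00; 0 0.30 -0.38 0.34 -0.00; 0 0.30 -0.38 0.34 -0.00; 0 0.30 -0.38 0.34 -0.00; 0 0.30 -0.38 0.34 -0.00; 0 0.30 -0.38 0.34 -0.00; 0 0.30 -0.38 0.34 -0.00; 0 0.30 -0.38 0.34 -0.00; 0 0.30 -0.38 0.34 -0.00
```

carry_out(rows="0 0.15 -0.2 0.1 0; 0 0.3 -0.38 0.3 0; 0 0.3 -0.38 0.35 0; 0 0.3 -0.38 0.35 0; 0 0.3 -0.38 0.35 0; 0 0.3 -0.38 0.35 0; 0 0.3 -0.38 0.35 0; 0 0.3 -0.38 0.35 0; 0 0.3 -0.38 0.35 0; 0 0.15 -0.18 0.15 0; 0 0 0 0 0; 0 0 0 0 0")

```text
clock: 12.2
eef_pos: [473.7, 216.7, 290.6]
tcp_rot: [3.141, -0.0, 1.425]
contact_force: [0.2, 0.2, -4.2]
opening: 0.302
```

```bash
python3 -c "
from h import *
plan(473.9,217.5,272,1.4275,1,0)
s=r.sense();print(s['contact_force'])"
```

```text
1 rows: 0 0.03 0.00 0.62 -0.02
[ 0.21648043  0.20288074 -4.2328376 ]
```

carry_out(rows="0 0.02 0 0.3 0; 0 0 0 0.3 0; 0 0 0 0.1 0; 0 0 0 0.1 0; 0 0 0 0 0")

```text
clock: 12.82
eef_pos: [473.3, 217.3, 266.0]
tcp_rot: [-3.141, 0.0, 1.425]
contact_force: [0.8, -0.2, -4.2]
opening: 0.3
```

```bash
python3 -c "
from h import *
s=r.sense();print(s['eef_pos'],s['contact_force'])
im=r.grab_frame('scene');crop(im,'s5.png',250,150,350,270,6)
im=r.grab_frame('wrist');cv2.imwrite('pics/w5.png',cv2.convertScaleAbs(im,alpha=1.6,beta=10))"
```

```text
[473.32112957 217.31878468 266.02974909] [ 0.7664365  -0.17274325 -4.19551587]
```

View pics/s5.png

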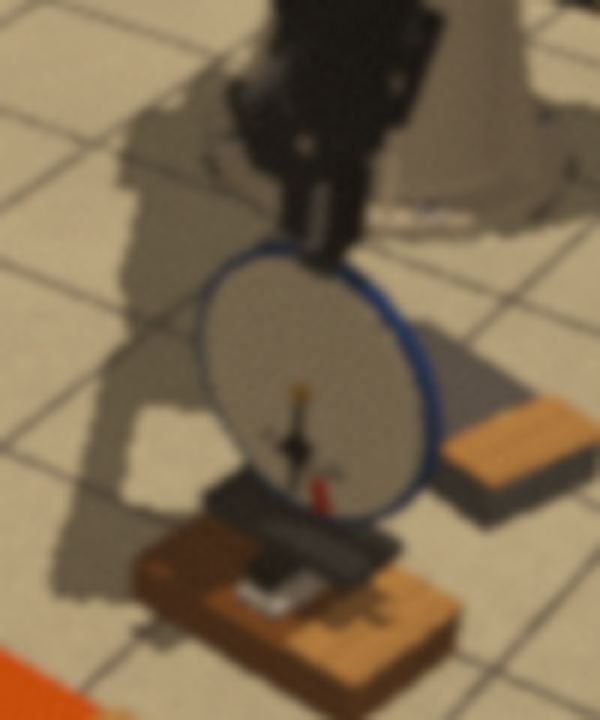

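View pics/w5.png

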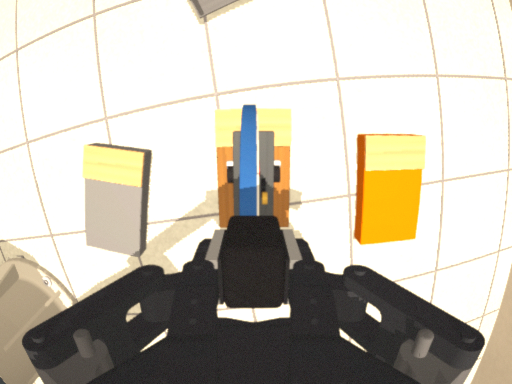

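The foot sits centred over the stud: in the wrist view equal stud ends show at (230,173) and (277,173). It is not in contact yet, so I'll descend gently.

carry_out(rows="0 0 0 0.05 0; 0 0 0 0.04 0; 0 0 0 0 0; 0 0 0 0 0")

```text
clock: 13.42
eef_pos: [473.5, 217.5, 263.7]
tcp_rot: [3.141, -0.0, 1.425]
contact_force: [1.0, -0.5, -1.9]
opening: 0.3
```

carry_out(rows="0 0 0 0.04 0; 0 0 0 0 0; 0 0 0 0 0")

```text
clock: 13.8
eef_pos: [473.5, 217.4, 262.4]
tcp_rot: [3.141, -0.0, 1.425]
contact_force: [-0.0, -0.0, -1.5]
opening: 0.298
```

carry_out(rows="0 0 0 0.03 0; 0 0.13 0 0 0; 0 0.13 0 0 0; 0 0.13 0 0.01 0; 0 0.13 0 0.01 0; 0 0.13 0 0.01 0; 0 0 0 0 0; 0 0 0 0 0; 0 0 0 0 0")

```text
clock: 14.92
eef_pos: [476.2, 236.8, 260.6]
tcp_rot: [3.142, -0.0, 1.424]
contact_force: [0.4, -0.0, 0.4]
opening: 0.304
```

```bash
python3 -c "
from h import *
s=r.sense();print(s['eef_pos'],s['contact_force'],s['wrist_torque'])
im=r.grab_frame('scene');crop(im,'s6.png',250,150,350,270,6)
im=r.grab_frame('wrist');cv2.imwrite('pics/w6.png',cv2.convertScaleAbs(im,alpha=1.6,beta=10))"
```

```text
[476.21316766 236.77033623 260.55392669] [ 0.37600162 -0.0272054   0.41010753] [ 0.05855549 -0.10178255  0.02364876]
```

View pics/s6.png

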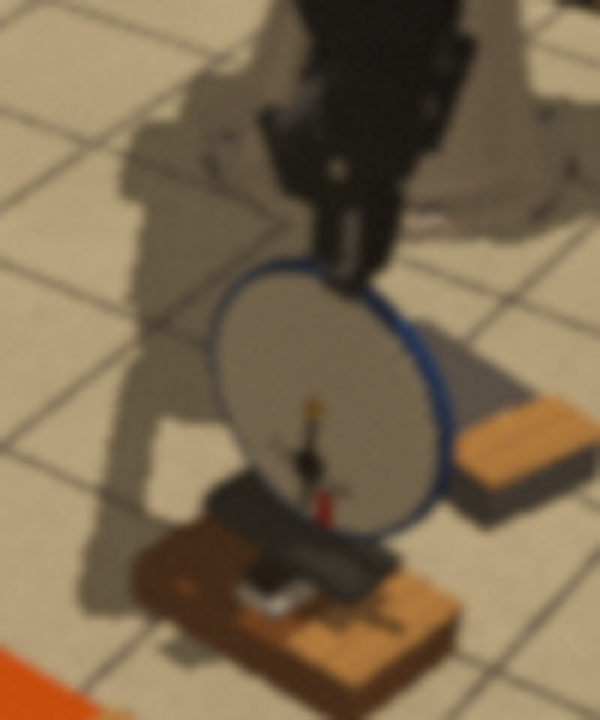

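View pics/w6.png

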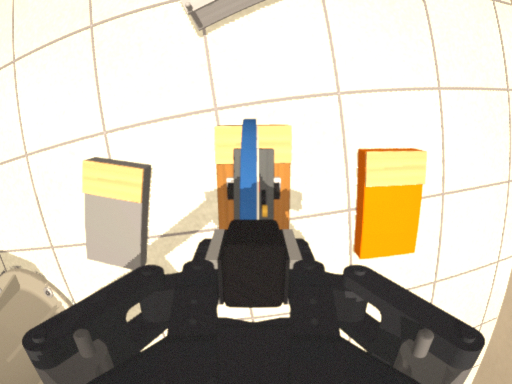

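Pivoting works: the foot stayed on the stud and the pointer is nearing the red mark. Continuing.

carry_out(rows="0 0.13 0 0.01 0; 0 0.13 0 0.02 0; 0 0.13 0 0.02 0; 0 0.13 0 0.02 0; 0 0.13 0 0.02 0; 0 0.13 0 0.02 0; 0 0.13 0 0.02 0; 0 0.07 0 0.02 0; 0 0 0 0 0; 0 0 0 0 0; 0 0 0 0 0; 0 0 0 0 0")

```text
clock: 16.52
eef_pos: [480.5, 265.8, 256.1]
tcp_rot: [3.142, -0.0, 1.424]
contact_force: [-0.4, -0.1, 0.1]
opening: 0.302
```

carry_out(rows="0 0 0 0 0; 0 0 0 0 0; 0 0 0 0 0; 0 0 0 0 0; 0 0 0 0 0; 0 0 0 0 0; 0 0 0 0 0; 0 0 0 0 0")

```text
clock: 17.52
eef_pos: [480.5, 265.8, 256.0]
tcp_rot: [3.142, -0.0, 1.425]
contact_force: [0.4, 0.9, 1.4]
opening: 0.303
```

```bash
python3 -c "
from h import *
s=r.sense();print(s['eef_pos'],s['contact_force'],s['wrist_torque'])
im=r.grab_frame('scene');cv2.imwrite('pics/s7f.png',im);crop(im,'s7.png',265,175,345,265,7)
im=r.grab_frame('wrist');cv2.imwrite('pics/w7.png',cv2.convertScaleAbs(im,alpha=1.6,beta=10))"
```

```text
[480.48185967 265.75764766 256.00014593] [0.37382132 0.88292518 1.43631906] [-0.02394683 -0.12653152 -0.03389783]
```

View pics/s7.png

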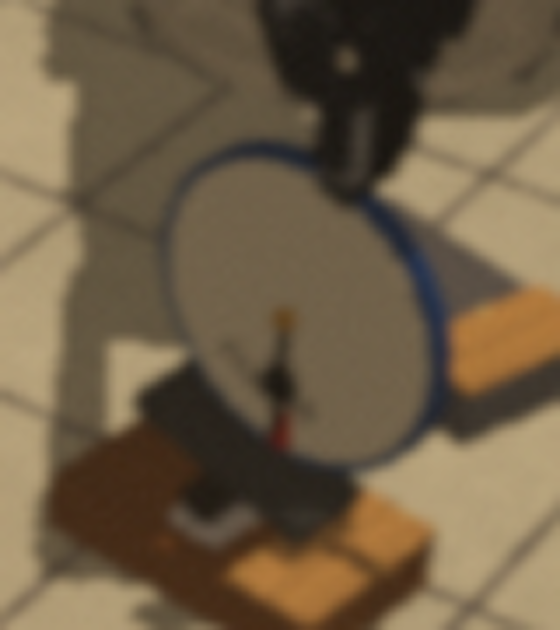

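View pics/w7.png

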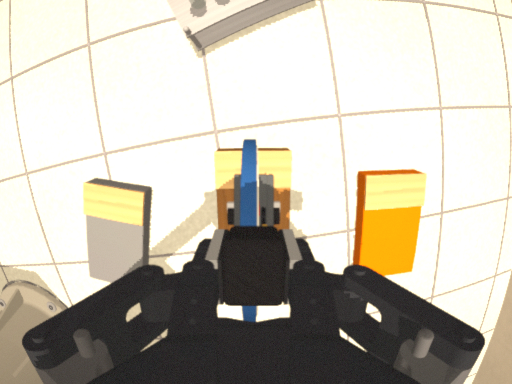

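```bash
python3 -c "
from h import *
im=cv2.imread('pics/s7f.png')
z=cv2.convertScaleAbs(im,alpha=1.8,beta=0);crop(z,'s7z.png',290,210,325,246,18)
f=im.astype(int);red=f[...,2]-np.maximum(f[...,1],f[...,0])
sub=red[225:245,295:315];print(sub)
"
```

```text
[[14 15 15 14 13 16 16 16 14 11 10 13 15 15 15 15 16 15 14 14]
 [15 16 15 15 14 14 16 13 13  9 10 13 15 15 15 16 16 14 15 15]
 [15 15 15 14 13 14 13 12 10  8 10 11 14 15 15 16 15 15 16 15]
 [13 14 15 16 14 13 12  9  7  4  7 10 13 14 16 16 15 15 15 14]
 [10 14 14 16 15 14 11  9  6  5  6  8 12 15 15 16 16 16 15 16]
 [ 6  9 12 15 15 14 13 10  6  5  5  6 11 15 16 15 16 16 15 15]
 [ 5  6 10 14 15 15 13 12  8  6  7  7 11 13 15 16 16 15 14 15]
 [ 3  5  8 12 15 15 15 14 10  8 11 10 11 13 14 15 15 14 16 16]
 [ 5  5  5  8 12 12 15 15 14 12 16 18 14 13 14 15 15 15 16 15]
 [ 6  6  4  5  7 11 14 13 13 18 29 26 18 15 12 14 16 15 16 16]
 [ 6  5  6  5  5  7 10 12 13 25 36 31 20 15 13 15 16 15 16 15]
 [ 6  6  6  5  4  4  6 10 17 33 44 34 21 15 15 16 14 15 15 15]
 [ 6  5  5  5  6  5  3  9 24 41 48 35 20 16 15 16 15 16 16 15]
 [ 4  6  6  6  6  4  4  9 19 36 42 29 18 14 16 16 16 15 15 16]
 [ 4  5  5  6  4  5  5  6 10 19 21 17 12 11 14 13 16 15 16 15]
 [ 6  7  6  6  5  6  5  4  6  8  7  6  5  5  6  9 12 12 12 12]
 [ 6  6  5  6  6  5  5  6  7  6  4  5  3  2  3  4  6  4  4  4]
 [ 6  6  8  6  5  5  6  5  5  5  5  6  5  5  3  2  4  2  1  3]
 [ 6  6  5  6  5  6  6  5  5  5  6  4  5  4  6  6  4  4  4  5]
 [ 5  6  5  5  6  6  5  5  6  5  5  5  5  5  5  6  4  6  5  7]]
```

View pics/s7z.png

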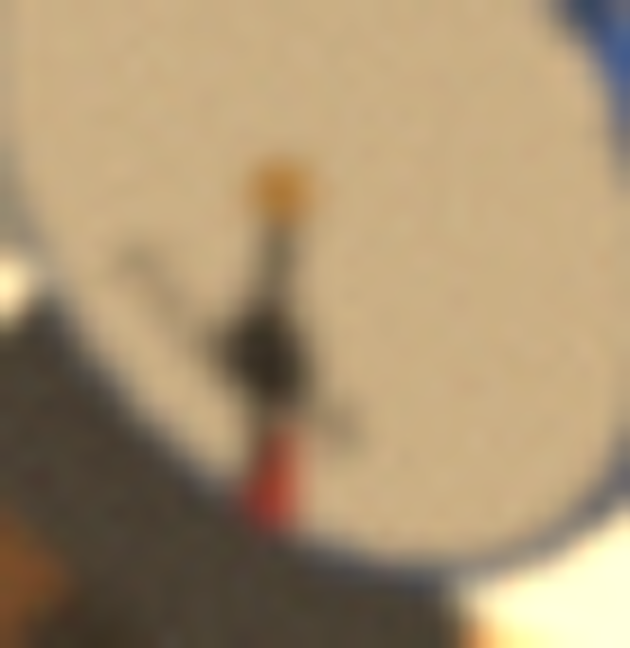

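```bash
python3 -c "
from h import *
c=r.get_calibration('scene');yaw=-.138
n=np.array([np.cos(yaw),np.sin(yaw),0]);ey=np.array([-np.sin(yaw),np.cos(yaw),0])
O=np.array([475+3,242,150.])
def pt(x,y):
    p,d=ray('scene',290+(x+.5)/18-.5,210+(y+.5)/18-.5,c)
    t=((O-p)@n+8)/(d@n);q=p+d*t-O;return np.array([q@ey,q[2]])
h=pt(281,187)
for nm,uv in(('w',(264,350)),('shaft',(277,260)),('ptr low',(256,425)),('red top',(285,435)),('red',(273,480)),('red bot',(268,520)),('tick L',(130,255)),('tick R',(350,425))):
    d=pt(*uv)-h;print(nm,d,np.arctan2(d[0],-d[1]),np.hypot(*d))
f=cv2.imread('pics/s7f.png').astype(float);red=np.clip(f[...,2]-np.maximum(f[...,1],f[...,0])-20,0,None)
red[:225]=0;red[245:]=0;red[:,:295]=0;red[:,315:]=0
v,u=np.mgrid[:384,:512];U,V=(red*u).sum()/red.sum(),(red*v).sum()/red.sum();X,Y=(U-290+.5)*18-.5,(V-210+.5)*18-.5
d=pt(X,Y)-h;print(X,Y,np.arctan2(d[0],-d[1]),np.hypot(*d))
"
```

```text
w [ -0.45751483 -33.49219652] -0.01365949143276809 33.49532127542007
shaft [  0.52406063 -14.50518395] 0.03611348812222568 14.51464781001631
ptr low [ -0.70869405 -49.23832065] -0.014392146364173578 49.243420556421846
red top [  5.38185633 -48.01061926] 0.11163118594813987 48.31132309505328
red [  3.78585257 -58.33200453] 0.06481091033921553 58.45472976707634
red bot [  3.51574152 -66.94348464] 0.05246984925506921 67.03574102521274
tick L [-29.71943922 -29.25770403] -0.7932270564735245 41.704415985435915
tick R [ 18.25969933 -38.91145413] 0.438756928870334 42.9827626122222
277.99767441860456 485.1232558139537 0.08317467418679604 58.999745916322276
```

```bash
cat >> h.py <<'E'
def GT(theta,p,yaw,H=200.7,off=(1.0,1.5)):
    R=Ro.from_euler('z',yaw)*Ro.from_euler('x',-theta)
    piv=np.array([-off[0],-off[1],H])
    return lambda q: R.apply(np.atleast_2d(q)-piv)+np.array([p[0],p[1],p[2]-3])
E
python3 - <<'E'
from h import *
s=r.sense();im=cv2.imread('pics/s7f.png');out=[]
for th in(.18,.25):
    f=GT(th,s['eef_pos'],-.138);print(th,f([0,0,0]))
    overlay(cv2.convertScaleAbs(im,alpha=1.5),'scene',GA,f,'tmp.png',(270,165,340,265),5.7);out.append(cv2.imread('pics/tmp.png'))
cv2.imwrite('pics/s7cmp.png',np.hstack(out))
E
```

```text
0.18 [[476.74141474 231.48184572  55.26035511]]
0.25 [[474.85060076 217.86738318  58.15449963]]
```

View pics/s7cmp.png

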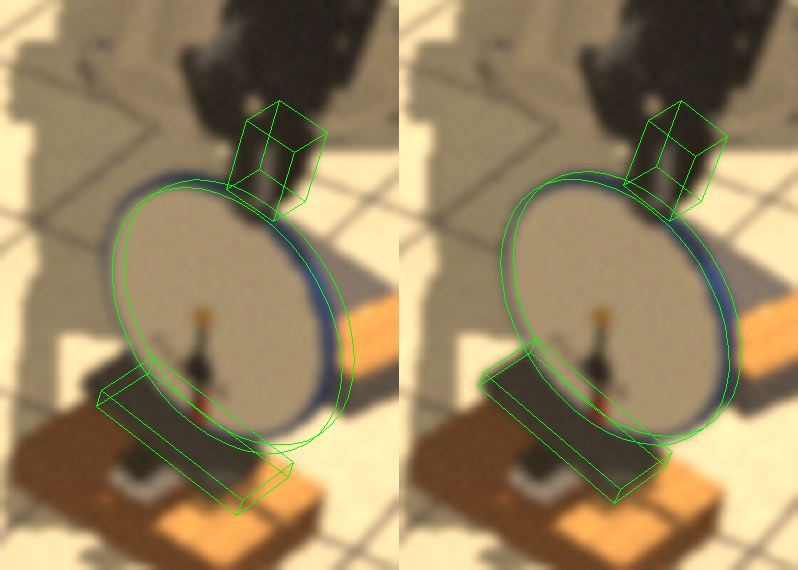

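```bash
python3 - <<'E'
from h import *
im=cv2.imread('pics/s4f.png');out=[]
for th in(0,.06):
    f=GT(th,[674.7,235.8,434.4],2.094-1.5645)
    overlay(cv2.convertScaleAbs(im,alpha=1.5),'scene',GA,f,'tmp.png',(225,140,312,250),4.55);out.append(cv2.imread('pics/tmp.png'))
cv2.imwrite('pics/s4cmp.png',np.hstack(out))
im=cv2.imread('pics/s7f.png');f=im.astype(int)
print(f[228:243,298:312].sum(2)//3)
E
```

```text
[[91 85 79 69 56 38 28 36 56 78 91 93 94 93]
 [94 89 80 67 49 33 26 29 47 73 88 94 94 94]
 [93 92 88 74 55 35 25 27 41 67 87 93 94 94]
 [91 95 92 85 69 51 32 29 43 66 85 90 93 93]
 [82 90 92 92 84 64 44 42 52 68 78 83 90 94]
 [65 79 89 93 88 71 50 52 62 70 74 79 89 94]
 [46 63 78 88 88 72 48 50 67 78 78 80 88 93]
 [37 46 60 74 79 67 46 50 70 84 86 87 91 95]
 [35 37 44 57 61 55 44 51 73 89 92 93 94 93]
 [35 35 35 42 45 46 43 53 73 89 95 94 94 95]
 [33 35 34 35 37 38 42 52 69 86 92 94 93 94]
 [34 34 36 36 34 36 38 46 60 74 82 85 91 90]
 [35 36 35 35 35 34 37 36 45 52 60 68 75 81]
 [35 35 35 36 34 35 35 35 35 39 42 45 51 56]
 [35 34 35 35 35 36 35 35 34 35 36 37 38 39]]
```

View pics/s4cmp.png

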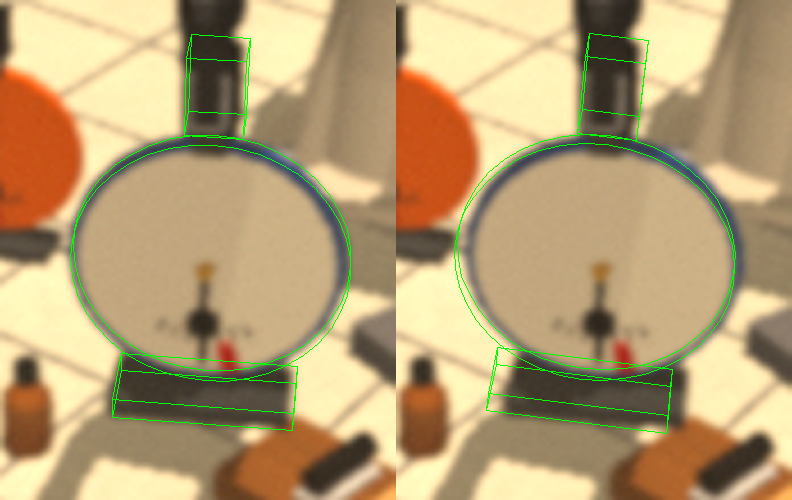

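```bash
python3 - <<'E'
from h import *
c=r.get_calibration('scene')
def redc(f,win):
    f=f.astype(float);u0,v0,u1,v1=win;m=np.zeros(f.shape[:2]);m[v0:v1,u0:u1]=1
    d=np.clip(f[...,2]-np.maximum(f[...,1],f[...,0])-20,0,None)*m
    v,u=np.mgrid[:384,:512];return (d*u).sum()/d.sum(),(d*v).sum()/d.sum()
def an(O,yaw,hub,red,up,dx):  # hub & pointer dx mm proud of red plane
    n=np.array([np.cos(yaw),np.sin(yaw),0]);ey=np.array([-np.sin(yaw),np.cos(yaw),0])
    def pt(u,v,off):
        p,d=ray('scene',u,v,c);t=((np.array(O)-p)@n+off)/(d@n);q=p+d*t;return np.array([q@ey,q[2]])
    h=pt(*hub,5+dx);a=pt(*red,5)-h
    return np.round([np.arctan2(a[0],-a[1]),np.hypot(*a)],3)
q=lambda x,y,u0,v0,k:(u0+(x+.5)/k-.5,v0+(y+.5)/k-.5)
i0=cv2.imread('pics/scene0.png');i4=cv2.imread('pics/s4f.png');i7=cv2.imread('pics/s7f.png')
r0=redc(i0,(195,200,206,212));r4=redc(i4,(268,210,282,225));r7=redc(i7,(295,225,315,245));print(r0,r4,r7)
for dx in(0,4,8):
    print(dx,an([493,-195,92],.275,q(330,368,140,130,6),r0,0,dx),an([674.7,235.8,322],.53,q(292,405,225,137,6.5),r4,0,dx),an([478,242,150],-.138,q(281,187,290,210,18),r7,0,dx))
E
```

```text
(np.float64(199.45215759849907), np.float64(204.75046904315198)) (np.float64(274.52904564315355), np.float64(217.94190871369295)) (np.float64(304.9720930232558), np.float64(236.47906976744187))
0 [ 0.281 56.173] [ 0.252 57.494] [ 0.083 59.202]
4 [ 0.231 58.356] [ 0.237 59.957] [3.2000e-02 6.2538e+01]
8 [ 0.184 60.676] [ 0.224 62.432] [-1.400e-02  6.602e+01]
```

carry_out(rows="0 0 0 -0.02 0; 0 0 0 -0.02 0; 0 0 0 0 0; 0 0 0 0 0; 0 0 0 0 0; 0 0 0 0 0; 0 0 0 0 0; 0 0 0 0 0; 0 0 0 0 0; 0 0 0 0 0; 0 0 0 0 0; 0 0 0 0 0")

```text
clock: 19.12
eef_pos: [480.5, 265.7, 257.2]
tcp_rot: [-3.142, 0.0, 1.425]
contact_force: [0.6, 0.1, -0.8]
opening: 0.301
```

carry_out(rows="0 0 0 0 0; 0 0 0 0 0; 0 0 0 0 0; 0 0 0 0 0; 0 0 0 0 0; 0 0 0 0 0; 0 0 0 0 0; 0 0 0 0 0")

```text
clock: 20.12
eef_pos: [480.4, 265.7, 257.2]
tcp_rot: [-3.142, 0.0, 1.425]
contact_force: [-0.1, 0.7, -1.4]
opening: 0.303
```

```bash
python3 - <<'E'
from h import *
s=r.sense();print(s['clock'],s['eef_pos'],s['contact_force'],s['opening'])
im=r.grab_frame('scene');cv2.imwrite('pics/s8f.png',im)
f=GT(.25,s['eef_pos'],-.138);print(f([0,0,0]))
z=cv2.convertScaleAbs(im,alpha=1.6)
overlay(z,'scene',GA,f,'a.png',(275,170,345,262),5.5);overlay(z,'scene',[],f,'b.png',(285,200,335,265.__int__()),7.8)
a=cv2.imread('pics/a.png');b=cv2.imread('pics/b.png');h=min(a.shape[0],b.shape[0]);cv2.imwrite('pics/s8.png',np.hstack([a[:h],b[:h]]))
E
```

```text
File "<stdin>", line 6
    overlay(z,'scene',GA,f,'a.png',(275,170,345,262),5.5);overlay(z,'scene',[],f,'b.png',(285,200,335,265.__int__()),7.8)
                                                                                                         ^
SyntaxError: invalid decimal literal
```

```bash
python3 - <<'E'
from h import *
s=r.sense();print(s['clock'],s['eef_pos'],s['contact_force'],s['opening'])
im=r.grab_frame('scene');cv2.imwrite('pics/s8f.png',im)
f=GT(.25,s['eef_pos'],-.138);print(f([0,0,0]))
z=cv2.convertScaleAbs(im,alpha=1.6)
overlay(z,'scene',GA,f,'a.png',(275,170,345,262),5.5);overlay(z,'scene',[],f,'b.png',(285,200,335,265),7.8)
a=cv2.imread('pics/a.png');b=cv2.imread('pics/b.png');h=min(a.shape[0],b.shape[0]);cv2.imwrite('pics/s8.png',np.hstack([a[:h],b[:h]]))
E
```

```text
20.125 [480.43512699 265.72521132 257.15157123] [-0.10460372  0.65892343 -1.36802937] 0.30258803221665664
[[474.79502881 217.84528118  59.31974226]]
```

View pics/s8.png

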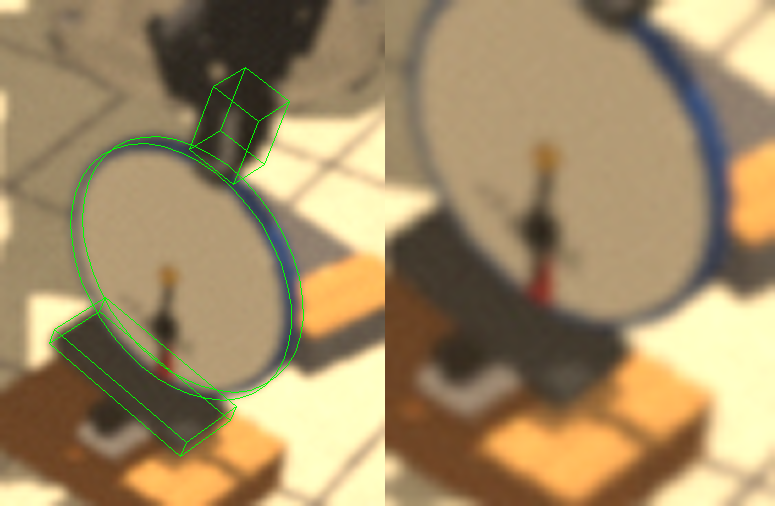

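The pointer at (541,230) runs down onto the red mark at (541,285). The overlay at 0.25 rad tilt fits, and the stud carries about 3 N. Handing in.

```bash
python3 -c "
from rig import r
print(r.sign_off())"
```

```text
the job is handed in; nothing more can be done
None
```

I picked the gauge up by its grip, set it upright and square on the black stud, rocked it to about 0.25 rad, and handed it in still gripped at about 20 s.

**How I rocked it:** the tool can only turn about its own vertical axis, so I could not tilt the hand. I gripped the block across x at 20 N instead of across y as the sheet suggests. I then moved the hand sideways about 49 mm, so the gauge pivoted in the pads while its foot stayed on the stud.

**Last checks:**
- **Foot:** its middle is within about 1–2 mm of the stud's middle. A model drawn at 0.25 rad tilt matches the picture.
- **Contact:** the stud carries about 3 N, after I eased it from about 5.6 N. The pose and force were steady.
- **Pointer:** it ends on the red mark in the last picture.
- **Bystanders:** the arm did not touch the bottles, the rack or the look-alikes on purpose. I did not check their positions separately at the end.

**Disagreement:** the close-up before placing, corrected for the pointer standing proud of the dial, put the mark at about 0.235–0.245 rad. The final oblique view put the mark's visible centre 0.03 rad beyond the pointer with that correction, or 0.08 rad without it. The 0.08 value would be right at the edge of the mark. I trusted the corrected value because it also made the earlier pictures agree with each other.

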